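Load two AA cells into a spring magazine

TASK

Load both AA cells into the spring magazine on the desk, one at a time and lying along its slot (either way round): push each one straight down past the two sprung end lips until it has snapped in beneath them. Once the second has passed the lips, keep pushing until you feel the stack land firmly on the solid stop inside (press on it with about 15 to 25 N, and never with more than 40 N on any cell), then let go so that the stack rises up under the lips and stays there. Leave the other things on the desk where they are.

Things in the scene. Friction and masses are not known exactly. Their poses are not given: they have to be found in the camera images.
- magazine: Grey plastic tower on an aluminium base plate (74 x 104 x 8 mm), fixed. Origin: centre of its underside (about 3 mm up, on a desk mat); z up, y along the slot (cells lie along y), x across it. Four corner guides (|y| 18.5 to 30 mm) form a slot 17 mm wide by 52 mm long. Between them (|y| < 18.5 mm) both long sides are open down to the base: fingers holding a cell by its sides can go down with it.
- magazine_mouth (a point): Centre of the slot's open top, 92 mm above the plate's underside (as all heights here). Here the slot is flared by about 4 mm on each side; the flare narrows to the straight slot at 81 mm. A cell let down into it comes to rest on the sloped tops of the lips, its underside at about 72 to 74 mm.
- magazine_lips (a point): Centre of the slot level with the undersides of the two sprung steel lips, 66 mm up. One at each end of the slot, each reaches 4 mm over the cell's end; its top slopes from 75 mm (wall) to 68 mm (edge). A cell pushed down wedges them apart (10 to 25 N in all); they snap back once its top is below 66 mm and the cell then rests up against them.
- magazine_floor (a point): Centre of the slot's floor, 8 mm up. A white follower plate in the slot is pushed up by a spring (2.5 N empty, top at 64 mm; 3.3 N with one cell; 4 to 5.5 N with two). Two stop posts on the floor catch the ends of the lower cell. Their height is hand-set and not measured: tops anywhere between 17 and 33 mm, so the upper cell's top lands at 46 to 62 mm.
- cell_a: AA cell lying on its side, 50 mm long (its y axis), 14.5 mm wide and high (flat-sided for contact, it does not roll), 23 g. Origin: centre of its underside.
- cell_a_mid (a point): Centre of that cell, 7.3 mm above its underside.
- cell_b: The other AA cell, identical: 50 mm long (y axis), 14.5 mm wide and high. Origin: centre of its underside.
- cell_b_mid (a point): Centre of that cell, 7.3 mm above its underside.
- screwdriver: Bystander: screwdriver lying down, 161 mm long (y axis), 22 mm thick. Origin: centre of its underside.
- reel: Bystander: flat wire reel, 64 mm across, 21 mm high. Origin: centre of its underside.
- vial: Bystander: small upright capped vial, 34 mm across, 56 mm high. Origin: centre of its underside.
- case: Bystander: small black case, 49 x 72 x 25 mm. Origin: centre of its underside.
- pump_tool: Bystander: desoldering pump lying down, 180 mm long (y axis), 22 mm thick. Origin: centre of its underside.

How it is judged (in metres and radians):
On the way, in this order (a step that is already met when the one before it is completed fails the run):
1. one cell has been pushed down the slot until it lies beneath the lips (((z of cell_a_mid in the frame of magazine below 0.0605 m and x of cell_a_mid in the frame of magazine between -0.004 and 0.004 m and y of cell_a_mid in the frame of magazine between -0.004 and 0.004 m and angle between the y axis of cell_a and the y axis of magazine, either way round below 0.12 rad) or (z of cell_b_mid in the frame of magazine below 0.0605 m and x of cell_b_mid in the frame of magazine between -0.004 and 0.004 m and y of cell_b_mid in the frame of magazine between -0.004 and 0.004 m and angle between the y axis of cell_b and the y axis of magazine, either way round below 0.12 rad))), for 0.2 s.
2. both cells are beneath the lips, one above the other, and the lower one is pressed onto the magazine's stop with more than 12 N ((((z of cell_a_mid in the frame of magazine below 0.046 m and x of cell_a_mid in the frame of magazine between -0.004 and 0.004 m and y of cell_a_mid in the frame of magazine between -0.004 and 0.004 m and angle between the y axis of cell_a and the y axis of magazine, either way round below 0.12 rad) and (z of cell_b_mid in the frame of magazine below 0.0605 m and x of cell_b_mid in the frame of magazine between -0.004 and 0.004 m and y of cell_b_mid in the frame of magazine between -0.004 and 0.004 m and angle between the y axis of cell_b and the y axis of magazine, either way round below 0.12 rad) and contact force between cell_a and magazine above 12 N) or ((z of cell_b_mid in the frame of magazine below 0.046 m and x of cell_b_mid in the frame of magazine between -0.004 and 0.004 m and y of cell_b_mid in the frame of magazine between -0.004 and 0.004 m and angle between the y axis of cell_b and the y axis of magazine, either way round below 0.12 rad) and (z of cell_a_mid in the frame of magazine below 0.0605 m and x of cell_a_mid in the frame of magazine between -0.004 and 0.004 m and y of cell_a_mid in the frame of magazine between -0.004 and 0.004 m and angle between the y axis of cell_a and the y axis of magazine, either way round below 0.12 rad) and contact force between cell_b and magazine above 12 N))), for 0.1 s.
At the end, for the whole second after the job is handed in: Both cells lie in the magazine at rest beneath the lips, one above the other and along the slot (within 0.12 rad): centre of the upper less than 60.5 mm and of the lower less than 46 mm above the magazine's underside, both within 4 mm of the slot's middle in x and y ((((z of cell_a_mid in the frame of magazine below 0.046 m and x of cell_a_mid in the frame of magazine between -0.004 and 0.004 m and y of cell_a_mid in the frame of magazine between -0.004 and 0.004 m and angle between the y axis of cell_a and the y axis of magazine, either way round below 0.12 rad) and (z of cell_b_mid in the frame of magazine below 0.0605 m and x of cell_b_mid in the frame of magazine between -0.004 and 0.004 m and y of cell_b_mid in the frame of magazine between -0.004 and 0.004 m and angle between the y axis of cell_b and the y axis of magazine, either way round below 0.12 rad)) or ((z of cell_b_mid in the frame of magazine below 0.046 m and x of cell_b_mid in the frame of magazine between -0.004 and 0.004 m and y of cell_b_mid in the frame of magazine between -0.004 and 0.004 m and angle between the y axis of cell_b and the y axis of magazine, either way round below 0.12 rad) and (z of cell_a_mid in the frame of magazine below 0.0605 m and x of cell_a_mid in the frame of magazine between -0.004 and 0.004 m and y of cell_a_mid in the frame of magazine between -0.004 and 0.004 m and angle between the y axis of cell_a and the y axis of magazine, either way round below 0.12 rad))) and linear speed of each of cell_a, cell_b below 0.01 m/s); the robot touches nothing.
It fails at once if a cell was loaded against the magazine with more than 40 N (contact force between cell_a and magazine above 40 N).
It fails at once if the other cell was loaded against the magazine with more than 40 N (contact force between cell_b and magazine above 40 N).
It fails at once if one of the five bystanders was moved more than 25 mm (distance of any of screwdriver, reel, vial, case, pump_tool from where it was at the start of the episode above 0.025 m).
It also fails if it takes over 72 s, if anything falls off the work surface, if the arm or the gripper's body presses on something with over 40 N, if the wrist force passes 120 N, or if a joint passes its speed limit or range.

ROBOT

A 7-joint arm with a two-finger parallel gripper is mounted at the origin on a cart in front of the work surface, level with it; the furniture and walls round the work are solid. World frame = base frame: x ahead of the robot, y to its left, z up, the work surface at z = 0. Lengths are in mm, angles in rad, forces in N, time in s.
With the tool pointing down it reaches from about 425 to 925 mm from the base axis. Payload 6.8 kg.
Tool frame: the origin (TCP) lies midway between the tips of the shut fingers; the grasp point (between the pads) lies manip.grip_point_offset behind it (manip.grip_point_offset is the distance from the TCP to the grasp point, in mm); z points along the fingers, y is the line along which they close (so a half turn about z gives the same grasp; the last joint's range is limited). The gripper opens to 88 mm and grips with 3 to 60 N. Pads are 20 mm wide; open, the fingers measure 115 mm over their backs; the gripper's body (75 mm by 178 mm) begins 61 mm behind the grasp point.
Start: joints at [-1.223, 0.477, 0.022, 1.555, -0.011, 1.109, -0.083], TCP at [297.121, 606.109, 187.264] pointing down, gripper open.
Joint ranges: [-2.96, 2.96], [-0.34, 2.1], [-1.41, 1.46], [0.24, 2.44], [-1.37, 4.51], [0.17, 1.92], [-2.96, 2.96]. Speed limits (rad/s): [2.39, 2.39, 3.14, 3.14, 3.14, 3.14, 3.14].

INTERFACE

Orientations are given as a rotation vector (axis times angle).
In Python, from workcell import monitor, cams, manip, models gives the robot as it stands. The module is installed in compiled form; this text tells all that it offers.
- The arm moves only by the shell command python3 -m pendant 'ROWS' [OPENING] [FORCE]. ROWS is text: rows parted by semicolons, each of 4 numbers parted by spaces: the shift along the tool's x, y, z in cm, then the turn about the tool's z in degrees. A call has 1 to 20 rows; each row is the pose to reach, as a shift and turn from the pose commanded when the call began, along the tool's axes at that moment; what a row does not reach only later rows make up. A row lasts 1/8 s, in which the tool goes at most 62.5 mm and 10.7 degrees, less where a joint would pass 70% of its speed; a pose out of reach is approached as far as the arm can. A call with a gripper value outside its range is refused whole. OPENING is the closure, from 0 (fully open) to 1 (shut), set as the call begins (- or left out, the last holds). The fingers move at their own pace and stop on an object; FORCE is the grip in N (left out, the last holds). Time passes only in rows, so rows that repeat a pose let the fingers close. It gives the time, the measured TCP pose, the force, the opening and the grip force at its end, in the units of the state.
- monitor.sense(): the state, without advancing time (a new reading comes with each control period).
- cams.get_image(name): name is "scene" or "top" or "wrist"; returns a dict with "color" (400x640x3 uint8, red, green, blue), "fov_y" (degrees; the focal length in pixels is half the picture's height over the tangent of half this angle, whatever the lens; pixels are square), "cx", "cy" (the principal point, pixels), "cam_to_world" (4x4, takes a point from camera to world coordinates). Camera axes: x right, y down, z forward; pixel columns grow to the right and rows downward; lengths in mm; the calibration is good to about 2 mm. A picture is of the moment at which its call begins. There is no depth.
- manip.finish_job(): hands the job in; it is judged then, once.
Trained networks look in a picture, given as the dict that the camera call returned (one of the last four; its "shot" number tells which), for a name from the list of things; names that differ only in an ending like _2 or _b are one class to them, and where a whole thing is asked for, a point or a joint stands for the part that bears it (a point fixed in the world has none). Each returns a list of dicts, best first, with "conf" (0 to 1); they miss things now and then, are a little off and sometimes report something else, mostly with a low value. They report only what shows in the picture. A call takes as long as a camera call.
- models.find_in(picture, target): "box" ([left, top, right, bottom] in pixels, round what is visible of it).
The state is a dict: "t": time; "q": joint angles; "dq": joint speeds; "joint_efforts": joint torques, N m; "tcp_pos": TCP position; "ee_rot": TCP orientation; "ft_force": force on the tool from outside, world axes, zero at the start; "wrist_torque": the same for the moment, N m; "finger_gap": finger opening in mm; "gripper_force": force on a finger pad.
Only numpy, scipy, OpenCV 4.12 (cv2) and the standard library are available. Lean on these libraries where they do the work, as an engineer would, in place of code of your own. Each camera call takes 0.05 s, during which the arm holds its last target. There are 200 camera calls.

## Working session

There is one attempt and no reset: what is moved stays moved. The work goes in short steps, Python scripts to look and compute and a shell command to move; the robot and the scene stay as the last step left them, time stands still between calls to the robot, and variables do not carry over. Pictures are saved under pics/ and viewed, at most 10 in all, crops included, and the job is handed in when it is done.

```bash
mkdir -p pics; cat > h.py <<'E'
import numpy as np, cv2
from workcell import monitor, cams, manip, models
from scipy.spatial.transform import Rotation as R
def ray(p,u,v,z):
    f=200/np.tan(np.radians(p["fov_y"])/2); T=np.array(p["cam_to_world"])
    d=T[:3,:3]@np.array([(u-p["cx"])/f,(v-p["cy"])/f,1]); o=T[:3,3]
    return o+d*(z-o[2])/d[2]
def proj(p,X):
    f=200/np.tan(np.radians(p["fov_y"])/2); T=np.array(p["cam_to_world"])
    c=T[:3,:3].T@(np.array(X)-T[:3,3]); return c[:2]/c[2]*f+[p["cx"],p["cy"]]
def tool(d):
    s=monitor.sense(); return R.from_rotvec(s["ee_rot"]).inv().apply(d)/10
def save(p,n): cv2.imwrite("pics/"+n,p["color"][:,:,::-1])
E
python3 - <<'E'
from h import *
s=monitor.sense(); print({k:np.round(s[k],3) for k in s}, manip.grip_point_offset)
print(np.round(R.from_rotvec(s["ee_rot"]).as_matrix(),3))
ims=[]
for n in("scene","top"):
    p=cams.get_image(n); ims.append(p["color"].copy()); T=np.array(p["cam_to_world"]);print(n,T[:3,3].round(),p["fov_y"],p["shape"] if "shape" in p else "")
    for t in("magazine","cell_a","cell_b","screwdriver","reel","vial","case","pump_tool"):
        for d in models.find_in(p,t)[:3]:
            b=d["box"]; print(t,round(d["conf"],2),np.round(b),ray(p,(b[0]+b[2])/2,(b[1]+b[3])/2,7).round())
    save(p,n+"0.png")
E
```

```text
{'t': np.float64(0.0), 'q': array([-1.223,  0.478,  0.022,  1.556, -0.011,  1.109, -0.083]), 'dq': array([-0.001, -0.003,  0.001, -0.   , -0.   , -0.003,  0.001]), 'joint_efforts': array([-1.0000e-03, -5.8284e+01,  1.5340e+00, -2.7262e+01, -5.4000e-02,
        1.7000e-02,  0.0000e+00]), 'tcp_pos': array([296.883, 605.517, 186.333]), 'ee_rot': array([-7.10e-01, -3.06e+00,  3.00e-03]), 'ft_force': array([ 0.553, -0.324,  0.355]), 'wrist_torque': array([-0.011, -0.03 ,  0.006]), 'gripper_force': np.float64(0.0), 'finger_gap': np.float64(87.493)} 18.700000000000003
[[-0.898  0.44  -0.001]
 [ 0.44   0.898 -0.002]
 [-0.    -0.002 -1.   ]]
scene [   1. -411.  544.] 57.8111978118029 
magazine 0.82 [296. 180. 339. 232.] [583. 167.   7.]
cell_a 0.66 [381. 299. 406. 312.] [ 439. -178.    7.]
cell_b 0.66 [381. 299. 406. 312.] [ 439. -178.    7.]
screwdriver 0.9 [223. 224. 278. 250.] [375. 186.   7.]
screwdriver 0.38 [279. 170. 301. 183.] [641. 343.   7.]
reel 0.73 [280. 169. 299. 183.] [641. 346.   7.]
reel 0.33 [308. 293. 390. 346.] [ 357. -139.    7.]
reel 0.29 [296. 184. 336. 232.] [574. 162.   7.]
vial 0.73 [399. 211. 413. 238.] [678. -52.   7.]
vial 0.24 [238. 187. 266. 199.] [499. 347.   7.]
case 0.94 [236. 186. 268. 201.] [498. 345.   7.]
pump_tool 0.87 [308. 290. 390. 346.] [ 359. -137.    7.]
top [ 271.   93. 1352.] 43.46465979485377 
magazine 0.63 [289. 180. 331. 212.] [546. 140.   7.]
cell_a 0.59 [419. 228. 432. 241.] [ 435. -169.    7.]
cell_b 0.59 [419. 228. 432. 241.] [ 435. -169.    7.]
screwdriver 0.69 [266. 257. 299. 271.] [363. 216.   7.]
reel 0.97 [226. 151. 252. 176.] [641. 337.   7.]
reel 0.4 [378. 147. 386. 158.] [666. -61.   7.]
vial 0.64 [377. 147. 388. 162.] [660. -61.   7.]
case 0.9 [225. 205. 257. 230.] [489. 328.   7.]
case 0.46 [227. 152. 252. 176.] [639. 335.   7.]
pump_tool 0.69 [381. 258. 445. 267.] [ 360. -131.    7.]
pump_tool 0.23 [289. 180. 333. 215.] [542. 138.   7.]
```

```bash
python3 - <<'E'
import cv2,numpy as np
a=cv2.imread("pics/scene0.png")[140:360,180:460];b=cv2.imread("pics/top0.png")[120:300,200:480]
a=cv2.resize(a,(0,0),fx=2.85/2*1,fy=2.85/2,interpolation=3);b=cv2.resize(b,(0,0),fx=2.85/2,fy=2.85/2,interpolation=3)
a=cv2.resize(a,(400,314));b=cv2.resize(b,(800,514));
a=cv2.imread("pics/scene0.png")[150:360,200:440];a=cv2.resize(a,(640,560),interpolation=cv2.INTER_CUBIC)
cv2.imwrite("pics/s1.png",a);cv2.imwrite("pics/t1.png",b)
E
```

```text
(no output)
```

View pics/t1.png

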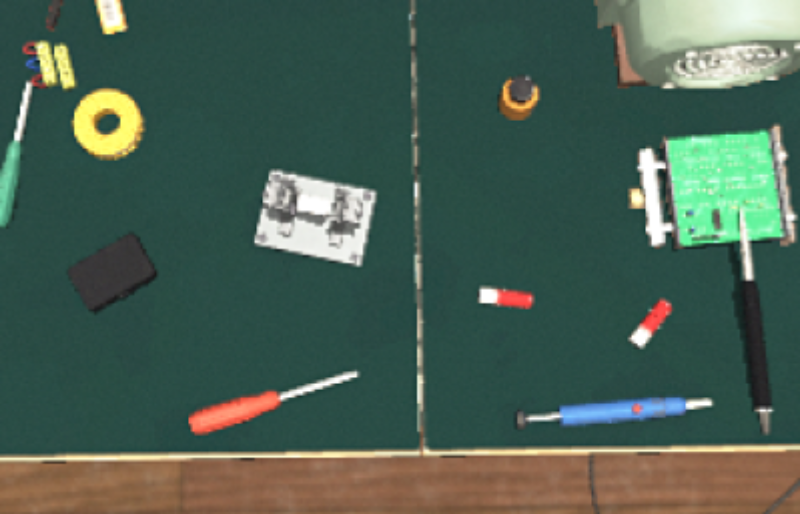

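View pics/s1.png

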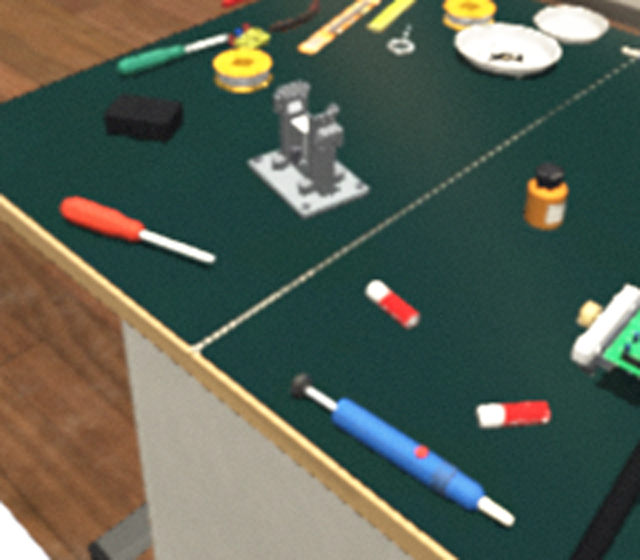

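The top crop shows the magazine plate at about (315,217), long axis along roughly the image's x; cell 1 at (507,297), cell 2 at (652,323), and the pump below them. The scene view agrees.

```bash
python3 - <<'E'
from h import *
p=cams.get_image("top")
f=lambda u,v,z: ray(p,200+u/2.857,120+v/2.857,z)
for n,L,z in(("c1",[(481,295),(533,299)],12),("c2",[(637,342),(667,305)],12),("mag",[(271,170),(376,188),(360,266),(255,243)],11)):
    P=np.array([f(*q,z) for q in L]); print(n,P.round().tolist(),P.mean(0).round(1))
s=monitor.sense();print(s["t"])
p=cams.get_image("wrist"); T=np.array(p["cam_to_world"]); print(p["fov_y"],T.round(2).tolist())
M=R.from_rotvec(s["ee_rot"]); print(M.inv().apply(T[:3,3]-s["tcp_pos"]))
E
```

```text
c1 [[467.0, -16.0, 12.0], [463.0, -65.0, 12.0]] [464.9 -40.2  12. ]
c2 [[421.0, -160.0, 12.0], [455.0, -190.0, 12.0]] [ 437.7 -175.    12. ]
mag [[592.0, 182.0, 11.0], [572.0, 81.0, 11.0], [497.0, 98.0, 11.0], [521.0, 197.0, 11.0]] [545.4 139.6  11. ]
0.95
71.95513149320143 [[0.44, 0.86, 0.24, 229.68], [0.9, -0.42, -0.12, 638.18], [-0.0, 0.27, -0.96, 384.1], [0.0, 0.0, 0.0, 1.0]]
[  74.63337028   -0.87338831 -196.83664016]
```

```bash
python3 -m pendant '-43.5 -50.6 3.6 69;-43.5 -50.6 3.6 69;-43.5 -50.6 3.6 69;-43.5 -50.6 3.6 69;-43.5 -50.6 3.6 69;-43.5 -50.6 3.6 69;-43.5 -50.6 3.6 69;-43.5 -50.6 3.6 69;-43.5 -50.6 3.6 69;-43.5 -50.6 3.6 69;-43.5 -50.6 3.6 69;-43.5 -50.6 3.6 69;-43.5 -50.6 3.6 69;-43.5 -50.6 3.6 69;-43.5 -50.6 3.6 69;-43.5 -50.6 3.6 69' 0
cat > look.py <<'E'
from h import *
import sys
p=cams.get_image("wrist"); save(p,sys.argv[1])
s=monitor.sense(); print(s["t"],s["tcp_pos"].round(1),R.from_rotvec(s["ee_rot"]).as_matrix().round(3).tolist())
for t in sys.argv[2:]:
    for d in models.find_in(p,t)[:3]:
        b=d["box"]; print(t,round(d["conf"],2),np.round(b),ray(p,(b[0]+b[2])/2,(b[1]+b[3])/2,10).round(1))
# cells by colour: red + adjoining white body
hsv=cv2.cvtColor(p["color"],cv2.COLOR_RGB2HSV)
red=((hsv[...,0]<8)|(hsv[...,0]>172))&(hsv[...,1]>150)&(hsv[...,2]>80)
white=(hsv[...,1]<60)&(hsv[...,2]>150)
n,l,st,c=cv2.connectedComponentsWithStats((red|white).astype(np.uint8))
for i in range(1,n):
    if st[i,4]<400 or not (red&(l==i)).any(): continue
    pts=np.argwhere(l==i)[:,::-1].astype(np.float32)
    r=cv2.minAreaRect(pts); q=cv2.boxPoints(r)
    W=np.array([ray(p,u,v,12)[:2] for u,v in q]); e=[W[1]-W[0],W[2]-W[1]]
    L=max(e,key=np.linalg.norm)
    print("cell",st[i],W.mean(0).round(1),[np.linalg.norm(x).round(1) for x in e],"yaw",np.degrees(np.arctan2(L[1],L[0])).round(1))
E
python3 look.py w1.png cell_a
```

```text
t: 3.0
tcp_pos: [465.0, -39.0, 151.3]
ee_rot: [-2.317, -2.121, -0.0]
ft_force: [0.1, 0.1, -0.4]
finger_gap: 87.8
gripper_force: 0.0
3.05 [465.  -39.2 151.3] [[0.088, 0.996, 0.0], [0.996, -0.088, 0.0], [0.0, 0.0, -1.0]]
cell_a 0.68 [319. 165. 328. 202.] [467.7 -39.2  10. ]
cell_a 0.57 [294. 269. 328. 288.] [ 439.6 -170.9   10. ]
cell [    0    36   119   260 12444] [104.8   6.2] [np.float64(143.9), np.float64(281.2)] yaw -91.0
```

View pics/w1.png

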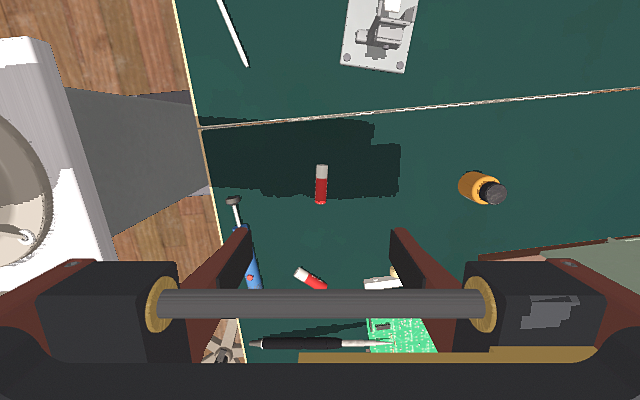

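The wrist view shows cell 1 at (320,184), upright in the picture, nothing within finger reach; cell 2 is at (312,278), partly behind the gripper.

```bash
cat > look.py <<'E'
from h import *
import sys
p=cams.get_image("wrist"); save(p,sys.argv[1])
s=monitor.sense(); print(round(s["t"],2),s["tcp_pos"].round(1))
M=R.from_rotvec(s["ee_rot"]).as_matrix()
for d in models.find_in(p,"cell_a")[:2]:
    b=np.array(d["box"]).astype(int); x0,y0=b[:2]-4; x1,y1=b[2:]+5
    c=p["color"][y0:y1,x0:x1].astype(int); m=c[...,0]>c[...,1:].mean(2)*0+90
    pts=np.argwhere(m)[:,::-1].astype(np.float32)+[x0,y0]
    if len(pts)<20: continue
    q=cv2.boxPoints(cv2.minAreaRect(pts.astype(np.float32)))
    W=np.array([ray(p,u,v,12)[:2] for u,v in q]); e=[W[1]-W[0],W[2]-W[1]]
    L=max(e,key=np.linalg.norm); C=W.mean(0)
    D=M.T@np.array([*(C-s["tcp_pos"][:2]),0])/10
    a=np.degrees(np.arctan2(L[1],L[0])); tx=np.degrees(np.arctan2(M[1,0],M[0,0]))
    print(round(d["conf"],2),b,C.round(1),[np.linalg.norm(x).round(1) for x in e],"yaw",a.round(1),"tool shift cm",D.round(2),"turn",((tx-a+90)%180-90).round(1))
E
python3 look.py w2.png
```

```text
3.15 [465.  -39.5 151.3]
0.73 [295 267 327 289] [ 438.6 -172.3] [np.float64(16.7), np.float64(50.2)] yaw -39.2 tool shift cm [-13.46  -1.45  -0.  ] turn -55.9
0.63 [317 163 328 203] [464.4 -39.4] [np.float64(51.2), np.float64(14.3)] yaw 81.7 tool shift cm [-0.   -0.06 -0.  ] turn 3.2
```

```bash
python3 -m pendant '0 0 5 3;0 -0.05 10 3;0 -0.05 13 3;0 -0.05 14.5 3;0 -0.05 14.5 3;0 -0.05 14.5 3' 0;  python3 -m pendant '0 0 0 0;0 0 0 0;0 0 0 0;0 0 0 0;0 0 0 0;0 0 0 0;0 0 0 0;0 0 0 0' 1 55
```

```text
t: 3.95
tcp_pos: [465.5, -39.7, 7.3]
ee_rot: [2.373, 2.058, 0.003]
ft_force: [0.8, -0.1, -0.0]
finger_gap: 87.5
gripper_force: 0.0
t: 4.95
tcp_pos: [464.5, -39.7, 6.2]
ee_rot: [2.373, 2.059, 0.0]
ft_force: [-0.1, 0.2, -0.1]
finger_gap: 11.6
gripper_force: 0.0
```

```bash
python3 -m pendant '0 0 0 0;0 0 0 0' - ; python3 look.py w3.png; python3 -c "
import cv2;cv2.imwrite('pics/w3c.png',cv2.imread('pics/w3.png')[80:320,200:440])"
```

```text
t: 5.2
tcp_pos: [464.5, -39.7, 6.2]
ee_rot: [-2.373, -2.059, -0.0]
ft_force: [0.6, 0.3, 0.4]
finger_gap: 0.5
gripper_force: 0.0
5.25 [464.4 -39.7   6.2]
0.89 [313 191 335 229] [466.7 -29.3] [np.float64(32.2), np.float64(19.3)] yaw 81.3 tool shift cm [1.06 0.08 0.  ] turn 0.6
```

View pics/w3c.png

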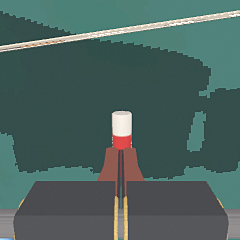

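The picture shows the fingers shut at (120,165 in the crop), with the cell's white end sticking out ahead of them: the cell was not gripped.

```bash
python3 - <<'E'
from h import *
p=cams.get_image("wrist");s=monitor.sense();M=R.from_rotvec(s["ee_rot"]).as_matrix()
T=np.array(p["cam_to_world"]);print("cam in tool",M.T@(T[:3,3]-s["tcp_pos"]))
for v in(191,215,229):
  for z in(5,12,18): print(v,z,(M.T@(ray(p,322,v,z)-s["tcp_pos"])).round(1))
for x in (-10,0,10): print("tip proj",proj(p,s["tcp_pos"]+M@[x,0,0]))
E
python3 -m pendant '0 0 0 0;0 0 -1 0;0 0 -5 0;0 0 -10 0;0 0 -14.5 0;0 0 -14.5 0;0 0 -14.5 0;0 0 -14.5 0' 0; python3 look.py w4.png
```

```text
cam in tool [  73.4824478    -0.78258798 -196.80759186]
191 5 [25.   0.4  1.3]
191 12 [26.7  0.4 -5.7]
191 18 [ 28.2   0.3 -11.7]
215 5 [6.3 0.4 1.3]
215 12 [ 8.7  0.4 -5.7]
215 18 [ 10.7   0.4 -11.7]
229 5 [-5.1  0.5  1.3]
229 12 [-2.3  0.4 -5.7]
229 18 [  0.1   0.4 -11.7]
tip proj [321.38767146 235.60895699]
tip proj [321.40973395 223.3968746 ]
tip proj [321.43237552 210.86425682]
t: 6.35
tcp_pos: [463.4, -39.7, 150.1]
ee_rot: [-2.372, -2.058, 0.003]
ft_force: [0.2, -1.0, -0.2]
finger_gap: 76.9
gripper_force: 0.0
6.4 [463.5 -39.8 150.2]
0.7 [300 269 334 290] [ 438.5 -174. ] [np.float64(57.0), np.float64(40.6)] yaw -8.0 tool shift cm [-1.364e+01 -5.800e-01  1.000e-02] turn 89.9
0.64 [316 163 331 203] [464.3 -39.3] [np.float64(14.6), np.float64(49.5)] yaw -97.6 tool shift cm [ 0.06  0.08 -0.  ] turn -0.5
```

```bash
python3 -m pendant '0 0 5 0;0 0 10 0;0 0 12.5 0;0 0 12.5 0;0 0 12.5 0;0 0 12.5 0;0 0 12.5 0;0 0 12.5 0' 1 20;python3 -m pendant '0 0 0.2 0;0 0 0.4 0;0 0 0.6 0;0 0 0.6 0'; python3 - <<'E'
from h import *
p=cams.get_image("scene"); s=monitor.sense();print(proj(p,s["tcp_pos"]),proj(p,[464.5,-39.5,3]),proj(p,[464.5,-39.5,17.5]))
u,v=proj(p,s["tcp_pos"]).astype(int); c=p["color"][v-50:v+25,u-50:u+50]
cv2.imwrite("pics/s2.png",cv2.resize(c[:,:,::-1],(800,600),interpolation=cv2.INTER_CUBIC))
E
```

```text
t: 7.45
tcp_pos: [464.8, -39.5, 26.7]
ee_rot: [2.373, 2.059, 0.002]
ft_force: [-0.7, -0.5, 0.1]
finger_gap: 11.2
gripper_force: 0.0
t: 7.95
tcp_pos: [464.2, -39.7, 20.0]
ee_rot: [-2.373, -2.058, 0.001]
ft_force: [-0.1, -0.5, -0.2]
finger_gap: 0.6
gripper_force: 0.0
[346.75821022 259.29937683] [346.4029793  265.19675261] [346.68081727 260.13596116]
```

View pics/s2.png

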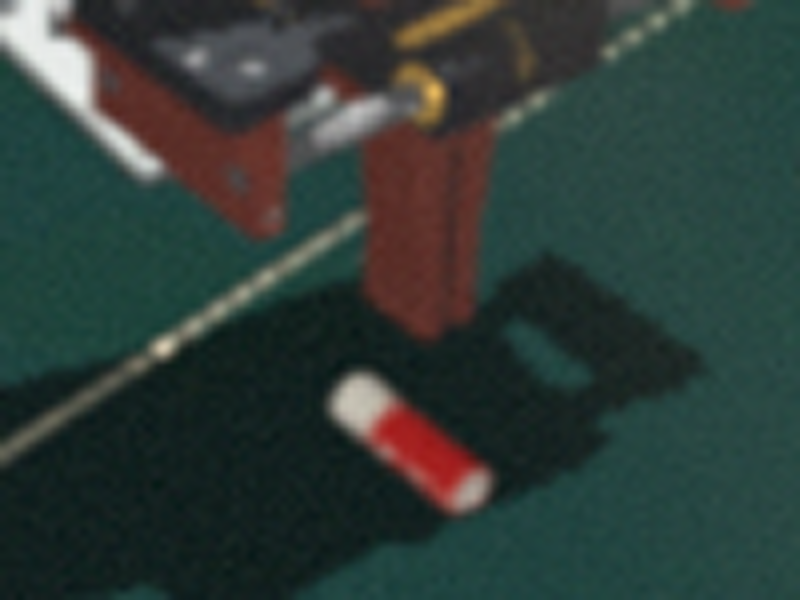

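The scene crop shows the shut fingertips at about (420,305), well above the place (400,400) where the reported TCP projects; the cell lies untouched at (410,440). So the tips seem 20–40 mm higher than the TCP reading. I'll measure it by touching the cell's top.

```bash
python3 -m pendant '0 0 0.5 0;0 0 1 0;0 0 1.2 0;0 0 1.4 0;0 0 1.4 0'|grep -E 'pos|ft'; for i in 1; do python3 -m pendant '0 0 0.15 0;0 0 0.3 0;0 0 0.3 0' |grep -E 'pos|ft';done; python3 -m pendant '0 0 0.15 0;0 0 0.3 0;0 0 0.3 0' |grep -E 'pos|ft'
```

```text
tcp_pos: [464.4, -39.7, 6.1]
ft_force: [-0.2, -0.5, 0.4]
tcp_pos: [464.4, -39.6, 3.2]
ft_force: [-0.6, -0.1, -0.0]
tcp_pos: [464.4, -39.7, 0.1]
ft_force: [0.0, 0.5, 0.6]
```

```bash
python3 -m pendant '0 0 0.15 0;0 0 0.3 0;0 0 0.3 0'|grep -E 'pos|ft';  python3 -m pendant '0 0 0.15 0;0 0 0.3 0;0 0 0.3 0' |grep -E 'pos|ft'; python3 look.py w5.png
```

```text
tcp_pos: [464.4, -39.7, -2.9]
ft_force: [-0.3, 1.0, 0.0]
tcp_pos: [464.3, -39.7, -5.9]
ft_force: [0.8, 0.6, 0.2]
10.18 [464.4 -39.7  -5.8]
0.76 [311 194 333 228] [465.9 -26.2] [np.float64(18.8), np.float64(26.7)] yaw -97.3 tool shift cm [ 1.36 -0.04 -0.  ] turn -0.9
```

```bash
for i in 1 2; do :; done; python3 -m pendant '0 0 0.15 0;0 0 0.3 0;0 0 0.3 0'|grep -E 'pos|ft';  python3 -m pendant '0 0 0.15 0;0 0 0.3 0;0 0 0.3 0' |grep -E 'pos|ft'
```

```text
tcp_pos: [464.4, -39.7, -8.9]
ft_force: [0.1, -0.1, 0.4]
tcp_pos: [464.3, -39.7, -11.9]
ft_force: [0.4, -0.2, 0.5]
```

```bash
python3 -m pendant '0 0 0.1 0;0 0 0.2 0;0 0 0.2 0'|grep -E 'pos|ft'
```

```text
tcp_pos: [464.4, -39.7, -13.8]
ft_force: [0.7, -0.5, 0.2]
```

```bash
python3 -m pendant '0 0 0.1 0;0 0 0.2 0;0 0 0.2 0'|grep -E 'pos|ft'
```

```text
tcp_pos: [464.4, -39.7, -15.8]
ft_force: [0.1, -0.1, 0.1]
```

```bash
python3 -m pendant '0 0 0.1 0;0 0 0.2 0;0 0 0.2 0'|grep -E 'pos|ft'
```

```text
tcp_pos: [464.4, -39.7, -17.8]
ft_force: [-0.7, 0.0, -0.5]
```

```bash
python3 -m pendant '0 0 0.1 0;0 0 0.2 0;0 0 0.2 0'|grep -E 'pos|ft';python3 - <<'E'
from h import *
p=cams.get_image("scene"); s=monitor.sense();print(s["tcp_pos"],proj(p,s["tcp_pos"]))
u,v=347,257; c=p["color"][v-50:v+25,u-50:u+50]
cv2.imwrite("pics/s3.png",cv2.resize(c[:,:,::-1],(800,600),interpolation=cv2.INTER_CUBIC))
E
```

```text
tcp_pos: [464.4, -39.6, -19.8]
ft_force: [0.3, 0.0, 0.0]
[464.43624927 -39.67972253 -19.78769229] [346.01966046 273.01129784]
```

View pics/s3.png

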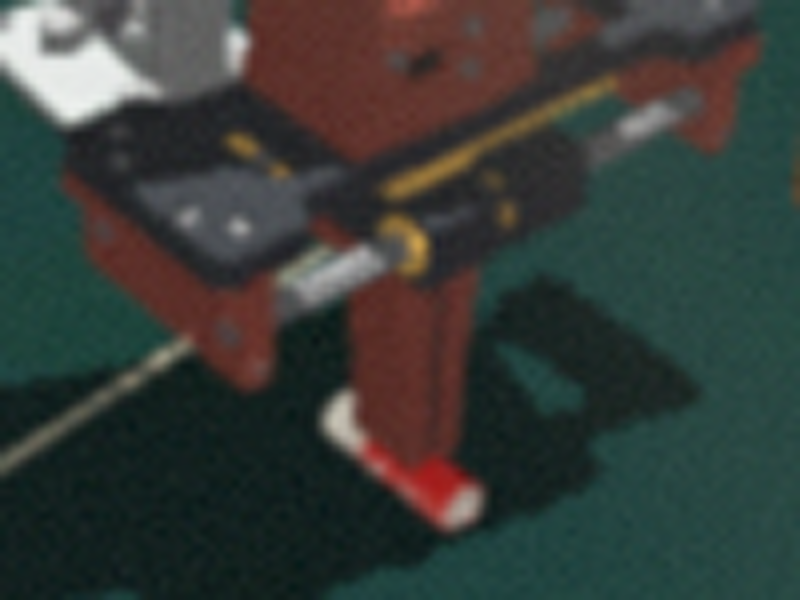

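The shut tips are now at about (410,440), just above the cell's top, centred on it; contact should come within a few mm.

```bash
python3 -m pendant '0 0 0.1 0;0 0 0.2 0;0 0 0.2 0'|grep -E 'pos|ft'
```

```text
tcp_pos: [464.6, -39.6, -20.6]
ft_force: [-4.3, 0.6, 21.3]
```

```bash
python3 -m pendant '0 0 0.1 0;0 0 0.2 0;0 0 0.2 0'|grep -E 'pos|ft'
```

```text
tcp_pos: [464.7, -39.6, -20.8]
ft_force: [-12.5, 2.4, 52.0]
```

```bash
python3 -m pendant '0 0 0.1 0;0 0 0.2 0;0 0 0.2 0'|grep -E 'pos|ft'
```

```text
tcp_pos: [464.8, -39.5, -21.0]
ft_force: [-20.3, 3.3, 84.5]
```

```bash
python3 -m pendant '0 0 -0.5 0;0 0 -1.5 0;0 0 -2.5 0;0 0 -2.5 0' |grep -E 'pos|ft'; python3 -m pendant '0 0 0 0;0 0 0 0;0 0 0 0;0 0 0 0;0 0 0 0;0 0 0 0;0 0 0 0' 0|grep -E "gap|pos|t:"; python3 look.py w6.png
```

```text
tcp_pos: [465.0, -39.6, -0.2]
ft_force: [0.1, 1.0, -0.3]
t: 15.02
tcp_pos: [464.5, -39.7, -0.7]
ee_rot: [-2.373, -2.059, -0.0]
finger_gap: 66.9
15.07 [464.5 -39.7  -0.7]
0.86 [312 194 334 260] [464.7 -38.6] [np.float64(14.4), np.float64(52.0)] yaw -95.9 tool shift cm [0.11 0.01 0.  ] turn -2.2
```

```bash
python3 -m pendant '0 0 1.5 -1;0.05 0 2.7 -2;0.05 0 3.1 -2;0.05 0 3.1 -2' 0|grep -E 'pos|ft';  python3 -m pendant '0 0 0 0;0 0 0 0;0 0 0 0;0 0 0 0;0 0 0 0;0 0 0 0;0 0 0 0;0 0 0 0;0 0 0 0' 1 55
```

```text
tcp_pos: [464.1, -39.4, -32.3]
ft_force: [0.5, 0.7, 0.0]
t: 16.75
tcp_pos: [464.5, -39.2, -31.8]
ee_rot: [2.337, 2.1, 0.0]
ft_force: [0.2, -0.4, -0.4]
finger_gap: 14.0
gripper_force: 55.0
```

```bash
python3 -m pendant '0 0 -3 0;0 0 -8 0;0 0 -14 0;0 0 -14.2 0;5 2 -14.2 3;10 4 -14.2 6;14.5 6 -14.2 6.4;14.5 6 -14.2 6.4;14.5 6 -14.2 6.4;14.5 6 -14.2 6.4;14.5 6 -14.2 6.4'; python3 - <<'E'
from h import *
p=cams.get_image("wrist");save(p,"w7.png");np.save("w7.npy",{k:p[k] for k in("fov_y","cx","cy","cam_to_world")},allow_pickle=True)
for d in models.find_in(p,"magazine")[:2]: print(d)
E
```

```text
t: 18.12
tcp_pos: [539.2, 97.5, 110.2]
ee_rot: [-2.452, -1.964, 0.0]
ft_force: [-0.4, -0.2, -0.5]
finger_gap: 14.3
gripper_force: 55.0
{'box': [284.4, 100.4, 354.7, 214.6], 'conf': 0.79}
```

View pics/w7.png

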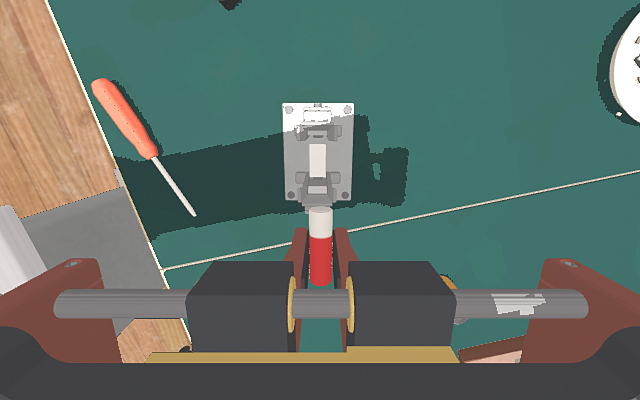

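The wrist view shows the plate with corners about (283,103), (353,103), (353,201), (284,201), towers centred on column 318, and the held cell at column 320, nearly in line with the slot.

```bash
cat > mag.py <<'E'
from h import *
p=np.load("w7.npy",allow_pickle=True).item()
g=cv2.imread("pics/w7.png")
m=((g.min(2)>95)).astype(np.uint8); n,l,st,_=cv2.connectedComponentsWithStats(m[:205,270:365])
i=1+st[1:,4].argmax(); print(st[i])
q=cv2.boxPoints(cv2.minAreaRect((np.argwhere(l==i)[:,::-1]+[270,0]).astype(np.float32))); print(q.round(1).tolist())
def pr(Q):
    W=np.array([ray(p,u,v,11)[:2] for u,v in Q]); e=[W[1]-W[0],W[2]-W[1]]; L=max(e,key=np.linalg.norm)
    print(W.mean(0).round(1),[np.linalg.norm(x).round(1) for x in e],np.degrees(np.arctan2(L[1],L[0])).round(1))
pr(q); pr([(283,103),(353,103),(353.5,201),(284,201)])
s=monitor.sense();M=R.from_rotvec(s["ee_rot"]).as_matrix()
print("tool x yaw",np.degrees(np.arctan2(M[1,0],M[0,0])),"tcp",s["tcp_pos"])
for u,v in((310,207),(332,207),(310,285),(332,285)): 
    print("cell end in tool",(M.T@(ray(p,u,v,s["tcp_pos"][2]+42)-s["tcp_pos"])).round(1))
for u,v in ((318,202),(318,128),(318,176)): print("tower z95",ray(p,u,v,95).round(1))
E
python3 mag.py; python3 - <<'E'
import cv2
g=cv2.imread('pics/w7.png')[90:220,260:380];cv2.imwrite('pics/w7c.png',cv2.resize(g,(552,598),interpolation=cv2.INTER_CUBIC))
E
```

```text
[  12  103   72  102 6880]
[[282.0, 103.0], [353.0, 103.0], [353.0, 204.0], [282.0, 204.0]]
[544.1 136.8] [np.float64(72.1), np.float64(107.0)] -100.7
[545.4 138.3] [np.float64(71.1), np.float64(103.5)] -100.4
tool x yaw 77.42275739765661 tcp [539.48728352  97.96690335 110.37009537]
cell end in tool [ 25.4  -6.9 -42. ]
cell end in tool [ 25.4   6.  -42. ]
cell end in tool [-26.7  -7.5 -42. ]
cell end in tool [-26.7   6.6 -42. ]
tower z95 [539.4 110.2  95. ]
tower z95 [552.  166.1  95. ]
tower z95 [544.  130.8  95. ]
```

View pics/w7c.png

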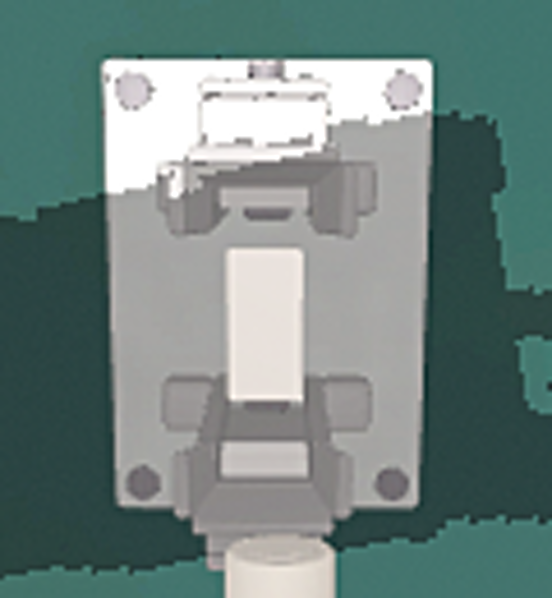

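The crop shows plate corners (103,60), (432,60), (418,507), (116,507) and the white follower between the lips from (226,248) to (303,403), so the slot is clear.

```bash
cat >> mag.py <<'E'
print('---')
from scipy.optimize import least_squares
X=np.array([(103,60),(432,60),(418,507),(116,507)])/4.6+[260,90]
C=np.array([(-37,52),(37,52),(37,-52),(-37,-52)])
def rs(t,full=False):
    c,s_=np.cos(t[2]),np.sin(t[2]); P=C@np.array([[c,s_],[-s_,c]])+t[:2]
    # x axis=(c,s); y=(-s,c)
    o=np.array([proj(p,[*a,11]) for a in P]); return (o-X).ravel()
for sx in(1,-1):
    C2=C.copy(); C=C*[sx,1]; r=least_squares(rs,[545,139,np.radians(-12.5)]); print(sx,r.x[:2].round(1),"y axis yaw",np.degrees(r.x[2])+90,"rms",np.sqrt((r.fun**2).mean())); 
    D=M.T@np.array([*(r.x[:2]-s["tcp_pos"][:2]),0]); print("tool shift to centre",D.round(1)); C=C2
W=[ray(p,260+u/4.6,90+v/4.6,67) for u,v in((226,248),(303,248),(303,403),(228,403))]; print("follower",np.mean(W,0).round(1),np.array(W).round(1).tolist())
E
python3 mag.py|sed -n '/---/,$p'
```

```text
---
1 [545.1 138.6] y axis yaw 77.29286590952456 rms 0.6431100935205465
tool shift to centre [40.9 -3.4  0. ]
-1 [544.6 136.2] y axis yaw 77.30831492887742 rms 48.878632674438684
tool shift to centre [38.5 -3.4  0. ]
follower [545.2 138.7  67. ] [[541.3, 154.5, 67.0], [555.3, 151.4, 67.0], [549.1, 122.8, 67.0], [535.0, 125.9, 67.0]]
```

```bash
python3 -m pendant '2 -0.2 0 0;4.1 -0.3 0 0;4.1 -0.3 2 0;4.1 -0.3 4 0;4.1 -0.3 5 0;4.1 -0.3 5.5 0;4.1 -0.3 6 0;4.1 -0.3 6 0'
```

```text
t: 19.23
tcp_pos: [545.7, 139.4, 50.3]
ee_rot: [-2.45, -1.966, -0.0]
ft_force: [-0.2, 0.2, -0.8]
finger_gap: 14.5
gripper_force: 55.0
```

```bash
python3 -m pendant '0 0 0.2 0;0 0 0.4 0;0 0 0.6 0;0 0 0.7 0;0 0 0.7 0'|grep -E 'pos|ft|gap'
```

```text
tcp_pos: [545.9, 139.6, 43.4]
ft_force: [0.3, 0.4, 1.2]
finger_gap: 14.3
```

```bash
python3 -m pendant '0 0 0.1 0;0 0 0.2 0;0 0 0.3 0;0 0 0.3 0'|grep -E 'pos|ft|gap'
```

```text
tcp_pos: [546.2, 139.2, 40.6]
ft_force: [-0.1, 0.5, 4.4]
finger_gap: 14.2
```

```bash
python3 -m pendant '0 0 0.1 0;0 0 0.2 0;0 0 0.3 0;0 0 0.3 0'|grep -E 'pos|ft|gap'
```

```text
tcp_pos: [546.0, 139.1, 37.2]
ft_force: [2.8, 0.6, 1.3]
finger_gap: 14.3
```

```bash
python3 -m pendant '0 0 0.1 0;0 0 0.2 0;0 0 0.3 0;0 0 0.3 0'|grep -E 'pos|ft|gap'
```

```text
tcp_pos: [545.4, 139.3, 34.1]
ft_force: [0.9, 0.1, 2.8]
finger_gap: 14.1
```

```bash
python3 -m pendant '0 0 0.1 0;0 0 0.2 0;0 0 0.3 0;0 0 0.3 0'|grep -E 'pos|ft|gap'
```

```text
tcp_pos: [545.3, 139.3, 31.1]
ft_force: [-1.4, 0.1, 3.5]
finger_gap: 14.4
```

```bash
python3 -m pendant '0 0 0.2 0;0 0 0.4 0;0 0 0.6 0;0 0 0.6 0'|grep -E 'pos|ft|gap'
```

```text
tcp_pos: [545.5, 139.3, 24.9]
ft_force: [-0.8, 0.5, 2.2]
finger_gap: 14.3
```

```bash
python3 -m pendant '0 0 0.2 0;0 0 0.4 0;0 0 0.6 0;0 0 0.6 0'|grep -E 'pos|ft|gap'
```

```text
tcp_pos: [545.6, 139.3, 19.1]
ft_force: [-0.9, 1.0, 3.7]
finger_gap: 14.6
```

```bash
python3 -m pendant '0 0 0.2 0;0 0 0.4 0;0 0 0.4 0;0 0 0.4 0'|grep -E 'pos|ft|gap'; python3 -m pendant '0 0 0 0;0 0 0 0;0 0 0 0;0 0 0 0;0 0 0 0' 0.4;
```

```text
tcp_pos: [545.6, 139.3, 15.3]
ft_force: [-0.0, 0.7, 2.9]
finger_gap: 13.7
t: 23.98
tcp_pos: [545.6, 139.3, 15.2]
ee_rot: [2.45, 1.966, -0.0]
ft_force: [0.9, 0.2, -0.2]
finger_gap: 52.4
gripper_force: 0.0
```

```bash
python3 -m pendant '0 0 -3 0;0 0 -7 0;0 0 -9.5 0;-2 0 -9.5 0;-4.1 0.3 -9.5 0;-4.1 0.3 -9.5 0;-4.1 0.3 -9.5 0' 0.1|grep -E 't:|pos|gap'; python3 - <<'E'
from h import *
p=cams.get_image("wrist");save(p,"w8.png")
for d in models.find_in(p,"cell_a")[:3]: print(d)
for z in(69,88):
  print(z,[proj(p,[545.1+a*.22+b*.9755,138.6+a*.9755-b*.22,z]).round(1).tolist() for a in(-25,25) for b in(-7.2,7.2)])
g=p["color"][90:220,260:380][:,:,::-1];cv2.imwrite('pics/w8c.png',cv2.resize(g,(552,598),interpolation=cv2.INTER_CUBIC))
E
```

```text
t: 24.85
tcp_pos: [539.3, 98.4, 109.6]
ee_rot: [-2.451, -1.965, 0.002]
finger_gap: 79.1
{'box': [309.7, 135.3, 328.5, 185.6], 'conf': 0.64}
69 [[309.7, 190.8], [325.9, 190.8], [309.2, 132.7], [326.4, 132.7]]
88 [[308.8, 196.3], [326.3, 196.3], [308.2, 133.5], [326.9, 133.6]]
```

View pics/w8c.png

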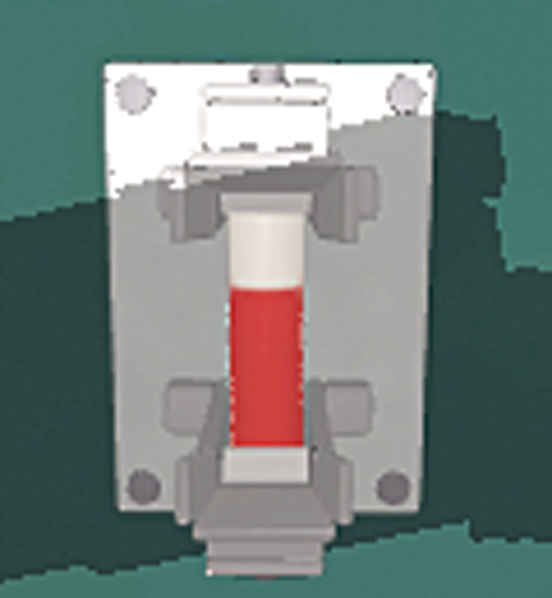

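The crop shows the red/white cell lying in the slot with both lip tongues over its ends (at y≈213 and 447): cell 1 is in. Now cell 2.

```bash
python3 -m pendant '-6 -1 0 0;-12 -2 0 -10;-18 -3 0 -20;-24 -3.5 0 -30;-28.7 -3.9 0 -40;-28.7 -3.9 0 -50;-28.7 -3.9 0 -60;-28.7 -3.9 0 -61;-28.7 -3.9 0 -61;-28.7 -3.9 0 -61' 0.3; python3 look.py w9.png
```

```text
t: 26.2
tcp_pos: [439.5, -172.8, 110.2]
ee_rot: [-1.115, -2.937, 0.0]
ft_force: [0.6, 0.6, -0.5]
finger_gap: 61.7
gripper_force: 0.0
26.25 [ 439.5 -172.8  110.2]
0.73 [314 171 325 214] [ 437.  -174.8] [np.float64(14.0), np.float64(50.0)] yaw -41.3 tool shift cm [ 0.06 -0.31  0.  ] turn -0.3
```

```bash
python3 -m pendant '0.05 -0.3 4 0;0.05 -0.3 9 0;0.05 -0.3 12 0;0.05 -0.3 14 0;0.05 -0.3 14.2 0;0.05 -0.3 14.2 0'|grep -E 'pos|ft|gap'; python3 -m pendant '0 0 0 0;0 0 0 0;0 0 0 0;0 0 0 0;0 0 0 0;0 0 0 0;0 0 0 0' 1 55
```

```text
tcp_pos: [437.4, -175.2, -31.3]
ft_force: [0.5, -0.6, -0.2]
finger_gap: 61.7
t: 27.92
tcp_pos: [437.1, -175.0, -31.7]
ee_rot: [1.113, 2.938, 0.0]
ft_force: [-0.1, 0.9, 1.4]
finger_gap: 14.1
gripper_force: 55.0
```

```bash
python3 -m pendant '0 0 -3 0;0 0 -8 0;0 0 -14 0;0 0 -14.2 0;2 5 -14.2 10;4 10 -14.2 20;6 15 -14.2 30;8 20 -14.2 40;9 24 -14.2 50;10.5 27.3 -14.2 60;10.5 27.3 -14.2 61.2;10.5 27.3 -14.2 61.2;10.5 27.3 -14.2 61.2'; python3 - <<'E'
from h import *
p=cams.get_image("wrist");save(p,"w10.png");s=monitor.sense();M=R.from_rotvec(s["ee_rot"]).as_matrix()
print("yaw",np.degrees(np.arctan2(M[1,0],M[0,0])),s["tcp_pos"],"shift",(M.T@np.array([545.1-s["tcp_pos"][0],138.6-s["tcp_pos"][1],0])).round(1))
c=p["color"][195:300,290:350].astype(int)
for r in range(0,105,6):
    w=np.where(c[r,:,0]>150)[0]; print(195+r,(290+w.min(),290+w.max(),len(w)) if len(w) else None, end=" ")
for u,v in((321,207),(321,285)): print("cell end in tool",(M.T@(ray(p,u,v,s["tcp_pos"][2]+42)-s["tcp_pos"])).round(1))
E
```

```text
t: 29.55
tcp_pos: [538.7, 97.4, 109.9]
ee_rot: [-2.455, -1.96, 0.001]
ft_force: [0.5, -0.0, 0.2]
finger_gap: 14.0
gripper_force: 55.0
yaw 77.20482771475922 [538.92080377  97.50518651 110.1121073 ] shift [41.4 -3.1 -0. ]
195 (np.int64(296), np.int64(349), 10) 201 (np.int64(299), np.int64(336), 5) 207 (np.int64(306), np.int64(329), 18) 213 (np.int64(309), np.int64(332), 24) 219 (np.int64(309), np.int64(332), 24) 225 (np.int64(309), np.int64(331), 23) 231 (np.int64(309), np.int64(349), 26) 237 (np.int64(310), np.int64(331), 22) 243 (np.int64(290), np.int64(331), 24) 249 (np.int64(309), np.int64(331), 23) 255 (np.int64(310), np.int64(331), 22) 261 (np.int64(310), np.int64(331), 22) 267 (np.int64(309), np.int64(331), 23) 273 (np.int64(309), np.int64(331), 23) 279 (np.int64(290), np.int64(349), 33) 285 (np.int64(290), np.int64(349), 25) 291 (np.int64(290), np.int64(349), 4) 297 (np.int64(290), np.int64(349), 4) cell end in tool [ 25.7  -0.5 -42. ]
cell end in tool [-26.4  -0.4 -42. ]
```

```bash
python3 -m pendant '2 -0.2 0 0;4.2 -0.25 0 0;4.2 -0.25 2 0;4.2 -0.25 4 0;4.2 -0.25 5 0;4.2 -0.25 5.5 0;4.2 -0.25 6 0;4.2 -0.25 6.4 0;4.2 -0.25 6.7 0;4.2 -0.25 6.7 0' - 60|grep -E 'pos|ft|gap|t:'
```

```text
t: 30.85
tcp_pos: [546.4, 140.6, 43.4]
ee_rot: [2.454, 1.962, 0.001]
ft_force: [-0.4, -0.5, -0.4]
finger_gap: 14.4
```

```bash
python3 -m pendant '0 0 0.1 0;0 0 0.2 0;0 0 0.3 0;0 0 0.4 0;0 0 0.5 0;0 0 0.6 0'|grep -E 'pos|ft|gap|t:'
```

```text
t: 31.6
tcp_pos: [547.3, 141.2, 38.6]
ee_rot: [-2.454, -1.962, -0.004]
ft_force: [-1.7, 0.9, 11.5]
finger_gap: 14.1
```

```bash
python3 -m pendant '-0.1 -0.05 0 0;-0.15 -0.05 0.1 0;-0.15 -0.05 0.2 0;-0.15 -0.05 0.3 0;-0.15 -0.05 0.3 0'|grep -E 'pos|ft|gap|t:'
```

```text
t: 32.22
tcp_pos: [546.6, 139.8, 34.8]
ee_rot: [2.453, 1.962, 0.004]
ft_force: [2.1, 1.8, 4.6]
finger_gap: 14.5
```

```bash
python3 -m pendant '0 0 0.1 0;0 0 0.2 0;0 0 0.3 0;0 0 0.4 0;0 0 0.5 0;0 0 0.6 0'|grep -E 'pos|ft|gap|t:'
```

```text
t: 32.98
tcp_pos: [546.6, 139.9, 28.9]
ee_rot: [2.453, 1.962, 0.004]
ft_force: [2.4, 1.2, 5.6]
finger_gap: 14.6
```

```bash
python3 -m pendant '0 0 0.1 0;0 0 0.2 0;0 0 0.3 0;0 0 0.4 0;0 0 0.5 0;0 0 0.6 0'|grep -E 'pos|ft|gap|t:'
```

```text
t: 33.72
tcp_pos: [546.6, 139.8, 22.9]
ee_rot: [2.453, 1.962, 0.004]
ft_force: [1.5, 1.5, 6.1]
finger_gap: 13.9
```

```bash
python3 -m pendant '0 0 0.1 0;0 0 0.2 0;0 0 0.3 0;0 0 0.4 0;0 0 0.5 0;0 0 0.55 0;0 0 0.55 0'|grep -E 'pos|ft|gap|t:'
```

```text
t: 34.6
tcp_pos: [546.5, 139.8, 17.2]
ee_rot: [2.453, 1.962, 0.004]
ft_force: [3.3, 3.4, 4.3]
finger_gap: 14.7
```

```bash
python3 -m pendant '0 0 0.05 0;0 0 0.1 0;0 0 0.15 0;0 0 0.15 0'|grep -E 'pos|ft|t:'
```

```text
t: 35.1
tcp_pos: [546.5, 139.9, 15.7]
ee_rot: [2.453, 1.962, 0.003]
ft_force: [3.2, 3.5, 4.6]
```

```bash
python3 -m pendant '0 0 0.05 0;0 0 0.1 0;0 0 0.15 0;0 0 0.15 0'|grep -E 'pos|ft|t:'
```

```text
t: 35.6
tcp_pos: [546.5, 139.9, 14.2]
ee_rot: [2.453, 1.962, 0.003]
ft_force: [3.4, 2.8, 4.8]
```

```bash
python3 -m pendant '0 0 0.05 0;0 0 0.1 0;0 0 0.15 0;0 0 0.15 0'|grep -E 'pos|ft|t:'
```

```text
t: 36.1
tcp_pos: [546.5, 139.9, 12.7]
ee_rot: [2.453, 1.962, 0.003]
ft_force: [3.5, 3.3, 5.2]
```

```bash
python3 -m pendant '0 0 0.05 0;0 0 0.1 0;0 0 0.15 0;0 0 0.15 0'|grep -E 'pos|ft|t:'
```

```text
t: 36.6
tcp_pos: [546.5, 139.9, 11.7]
ee_rot: [2.453, 1.962, 0.004]
ft_force: [1.9, 2.9, 10.2]
```

```bash
python3 -m pendant '0 0 0.04 0;0 0 0.08 0;0 0 0.08 0;0 0 0.08 0'|grep -E 'pos|ft|t:|gap'
```

```text
t: 37.1
tcp_pos: [546.6, 139.9, 11.6]
ee_rot: [-2.454, -1.962, -0.004]
ft_force: [-0.3, 3.9, 17.7]
finger_gap: 14.5
```

```bash
python3 -m pendant '0 0 0.05 0;0 0 0.05 0;0 0 0.05 0;0 0 0.05 0;0 0 0.05 0'|grep -E 'pos|ft|t:|gap'
```

```text
t: 37.72
tcp_pos: [546.6, 139.9, 11.6]
ee_rot: [-2.453, -1.961, -0.005]
ft_force: [-1.9, 2.4, 23.2]
finger_gap: 14.1
```

```bash
python3 -m pendant '0 0 -0.1 0;0 0 -0.1 0;0 0 -0.1 0;0 0 -0.1 0;0 0 -0.1 0;0 0 -0.1 0' 0.4|grep -E 'ft|gap'; python3 -m pendant '0 0 -3 0;0 0 -7 0;0 0 -9.8 0;-2 0 -9.8 0;-4.1 0.3 -9.8 0;-4.1 0.3 -9.8 0;-4.1 0.3 -9.8 0' 0.1|grep -E 't:|pos|gap'; python3 - <<'E'
from h import *
p=cams.get_image("wrist");save(p,"w11.png")
for d in models.find_in(p,"cell_a")[:3]: print(d)
g=p["color"][90:220,260:380][:,:,::-1];cv2.imwrite('pics/w11c.png',cv2.resize(g,(552,598),interpolation=cv2.INTER_CUBIC))
E
```

```text
ft_force: [-0.1, 0.6, 0.1]
finger_gap: 52.5
t: 39.35
tcp_pos: [538.8, 98.3, 107.7]
ee_rot: [-2.454, -1.961, 0.002]
finger_gap: 78.9
{'box': [311.8, 137.1, 327.1, 186.9], 'conf': 0.6}
{'box': [327.5, 138.4, 327.0, 181.0], 'conf': 0.45}
{'box': [218.2, 0.0, 235.2, 8.4], 'conf': 0.38}
```

View pics/w11c.png

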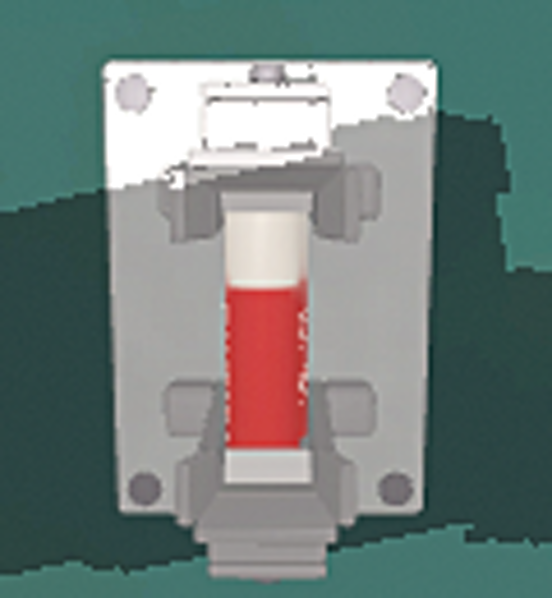

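The crop shows the upper cell in the slot, with both lip tongues (y≈200 and 465) over its ends. The landing height also fits the given range: the top was about 58 mm up when the force rose to 23 N. The gripper is clear, so I'm handing in.

```bash
python3 -c "
from workcell import manip,monitor
print(manip.finish_job())"
```

```text
the job is handed in; nothing more can be done
None
```

Both cells are in the magazine beneath the lips, the stack was pressed onto the stop at about 23 N and released, and the job is handed in (no verdict came back); while finding the fingertip height I pressed cell 1 onto the desk at up to about 85 N at the wrist, since the tips sit about 37 mm above the reported TCP.

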